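Mist a charger in the cleaning tunnel

ROBOT

A 7-joint arm with a two-finger parallel gripper is mounted at the origin on the work surface. World frame = base frame: x ahead of the robot, y to its left, z up, the work surface at z = 0. Lengths are in mm, angles in rad, forces in N, time in s.
With the tool pointing down it reaches from about 425 to 950 mm from the base axis. Payload 4.7 kg.
Tool frame: the origin (TCP) lies between the finger pads; the fingertips stand 19 mm ahead of it and the grasp point (between the pads) is the TCP; z points along the fingers, y is the direction in which the jaws open and shut (so a half turn about z gives the same grasp; the last joint's range is limited). The gripper opens to 87 mm and grips with 3 to 60 N. Pads are 19 mm wide; open, the fingers measure 117 mm over their backs; the gripper's body (75 mm by 190 mm) begins 51 mm behind the grasp point.
Start: joints at [-0.029, 0.469, -0.049, 1.532, 0.024, 1.141, -0.082], TCP at [675.019, 0.047, 205.173] pointing down, gripper open.
Joint ranges: [-2.59, 2.59], [-0.33, 1.99], [-1.39, 1.29], [0.1, 2.45], [-1.04, 4.18], [0.21, 1.99], [-2.66, 2.66]. Speed limits (rad/s): [2.57, 2.57, 3.14, 3.14, 3.14, 3.14, 3.14].

INTERFACE

Orientations are given as a unit quaternion [x, y, z, w].
In Python, from plant import manip, viewer gives the robot as it stands. The module is installed in compiled form; this text tells all that it offers.
- The arm moves only by the tool apply_moves, never from a script. Its argument "commands" is a list that holds one entry, the list of rows, each a list of 7 numbers: the opening in per cent of the stroke, from 0 (shut) to 100 (fully open), then the shift along the tool's x, y, z in mm, then the turn, a rotation vector about the tool's x, y, z in degrees. A call has 1 to 12 rows; each row is the pose to reach, as a shift and turn from the pose commanded when the call began, along the tool's axes at that moment; what a row does not reach only later rows make up. A row lasts 1/10 s, in which the tool goes at most 50 mm and 8.59 degrees, less where a joint would pass 70% of its speed; a pose out of reach is approached as far as the arm can. A call with a gripper value outside its range is refused whole. The fingers move at their own pace and stop on an object; the grip force is fixed at half the most. Time passes only in rows, so rows that repeat a pose let the fingers close. It gives the time, the measured TCP pose, the force and the opening at its end, in the units of the state.
- manip.state(): the state, without advancing time (a new reading comes with each control period).
- viewer.capture(name): name is "scene" or "side" or "wrist"; returns a dict with "color" (384x512x3 uint8, blue, green, red), "K" (3x3 intrinsics, pixels), "T" (4x4, takes a point from camera to world coordinates). Camera axes: x right, y down, z forward; pixel columns grow to the right and rows downward; lengths in mm; the calibration is good to about 2 mm. The wrist camera is an equidistant fisheye: a pixel r from the principal point sees the ray r / f radians off the axis. A picture is of the moment at which its call begins. There is no depth.
- manip.job_done(): hands the job in, once; it reports no verdict.
The state is a dict: "t": time; "joint_pos": joint angles; "dq": joint speeds; "joint_efforts": joint torques, N m; "ee_pos": TCP position; "tool_rot": TCP orientation; "ft_force": force on the tool from outside, world axes, zero at the start; "ft_torque": the same for the moment, N m; "width": finger opening in mm.
Only numpy, scipy, OpenCV 4.12 (cv2) and the standard library are available. Lean on these libraries where they do the work, as an engineer would, in place of code of your own. Each camera call takes 0.05 s, during which the arm holds its last target. There are 200 camera calls.

TASK

Lay the long charger between the guide bars at the loading end of the cleaning tunnel, push it under the hood until it sticks out about equally on both sides, and with it there press the canister's pump cap down and let it come up again. Then draw the charger on out of the far side and along the bars until it is home against the end stop, leaving it flat and released; leave the other things on the bench where they are.

Things in the scene. Friction and masses are not known exactly. Their poses are not given: they have to be found in the camera images.
- long_charger: The longest of three loose black plastic charger housings: a box 140 mm long (own x), 60 mm wide (own y), 48 mm tall (own z, up). Origin: centre of its underside. About 0.4 kg. It starts flat on the bench to the robot's left, in any one of three places. Either end may go first.
- tunnel: Fixed misting station, moved and turned from run to run. Origin: on the bench under the hood's middle; z up. Travel runs along its own y from + (loading end) to - (end stop). Aluminium base plate 115 mm (x) by 400 mm (y), top 6 mm above the bench. Steel canister 68 mm across, 108 mm tall to its shoulder, fixed at x = 145 mm, y = 0; copper tube from it to the hood.
- cap_top (a point): Centre of the top face of the white round pump cap (44 mm across, 20 mm tall) on top of the canister, 151 mm above the bench when up; it moves with the cap, which is pressed straight down.
- pump_cap (a joint): How far the sprung pump cap is pressed: 0 = up, 0.010 m = bottom of its stroke. About 2 N to start, 7 N at the bottom.
- short_charger: Bystander: loose black charger 85 x 55 x 35 mm, in one of the three places. Origin: centre of its underside.
- square_charger: Bystander: loose black charger 80 x 78 x 42 mm, in one of the three places. Origin: centre of its underside.
- tape_roll: Bystander: cardboard tape roll 96 mm across, 24 mm tall, lying flat near the robot on its right. Origin: centre of its underside.
- driver: Bystander: screwdriver 190 mm long lying beyond the tunnel on the right.
- meter: Bystander: grey hand meter 130 x 75 x 32 mm lying beyond the tunnel on the left. Origin: centre of its underside.
- hood_mid (a point): Middle of the underside of the white hood's roof, 62 mm above the bench. The hood spans tunnel y = -25 to 25 mm; opening 99 mm wide; outside 115 mm wide, top 73 mm above the bench.
- bar_mouth (a point): Centre line of the lane where the two guide bars begin to flare (tunnel y = 135 mm), at bar-top height, 18 mm above the bench. Bars: round steel, 12 mm thick, lying on the plate, 66 mm apart inside (x = -33 to 33 mm), straight from y = -195 to 135 mm, flaring outward to y = 165 mm.
- stop_face (a point): Middle of the end stop's face, tunnel y = -195 mm, 18 mm above the bench (its top): a steel cross bar. Fully home, the long charger's origin is at tunnel y = -125 mm.

How it is judged:
By the outcome, as a careful person would: the job done as asked, in the order asked, and still so for the second after the job is handed in, with the robot touching nothing.
It also fails if it takes over 64 s, if anything falls off the work surface, if the arm or the gripper's body presses on something with over 40 N, if the wrist force passes 120 N, or if a joint passes its speed limit or range.

## Working session

There is one attempt and no reset: what is moved stays moved. The work goes in short steps, Python scripts to look and compute and a tool call to move; the robot and the scene stay as the last step left them, time stands still between calls to the robot, and variables do not carry over. Pictures are saved under pics/ and viewed, about 8 in all and at most 12, crops included, and the job is handed in when it is done.

Besides the shell and the picture viewer there is one more tool, called after "Emit:" as name(argument=value, ...), one argument or row to a line, values as JSON. apply_moves: Moves the arm, as the interface text tells. Its arguments: {"type":"object","properties":{"commands":{"type":"array"}},"required":["commands"]}

```bash
mkdir -p pics
python3 - <<'E'
from plant import manip, viewer
import cv2, numpy as np
for n in("scene","side"):
    c=viewer.capture(n); cv2.imwrite(f"pics/{n}0.png",cv2.resize(c["color"],(800,600))); np.savez(f"pics/{n}0.npz",**c)
    print(n,c["K"].round(1).tolist(),c["T"].round(3).tolist())
s=manip.state(); print(s)
E
```

```text
scene [[482.4, 0.0, 254.5], [0.0, 482.4, 192.4], [0.0, 0.0, 1.0]] [[0.071, 0.663, -0.745, 1487.388], [0.997, -0.046, 0.055, -20.327], [0.002, -0.747, -0.665, 984.96], [0.0, 0.0, 0.0, 1.0]]
side [[418.5, 0.0, 246.3], [0.0, 418.5, 195.9], [0.0, 0.0, 1.0]] [[-0.667, -0.423, 0.614, -330.03], [-0.745, 0.35, -0.568, 852.005], [0.026, -0.836, -0.548, 880.808], [0.0, 0.0, 0.0, 1.0]]
{'t': 0.1, 'joint_pos': array([-0.02892521,  0.46932992, -0.04859158,  1.53356364,  0.02410909,
        1.14098951, -0.08227413]), 'dq': array([-0.00069509, -0.00325006, -0.00073771, -0.00270168,  0.00115688,
       -0.00017388, -0.0006873 ]), 'joint_efforts': array([ 1.65191257e-03, -5.09170032e+01, -8.03893874e-02, -2.36828882e+01,
       -6.13215147e-02,  3.44494684e-02,  3.39676899e-05]), 'ee_pos': array([6.74439382e+02, 2.50085989e-02, 2.04229780e+02]), 'tool_rot': array([ 7.07078014e-01,  7.07135034e-01, -6.26366955e-04, -5.77941658e-04]), 'ft_force': array([-0.25458089, -0.21104199, -0.35897245]), 'ft_torque': array([-0.031642  ,  0.01464172,  0.01894892]), 'width': 86.68545214409379}
```

View pics/scene0.png

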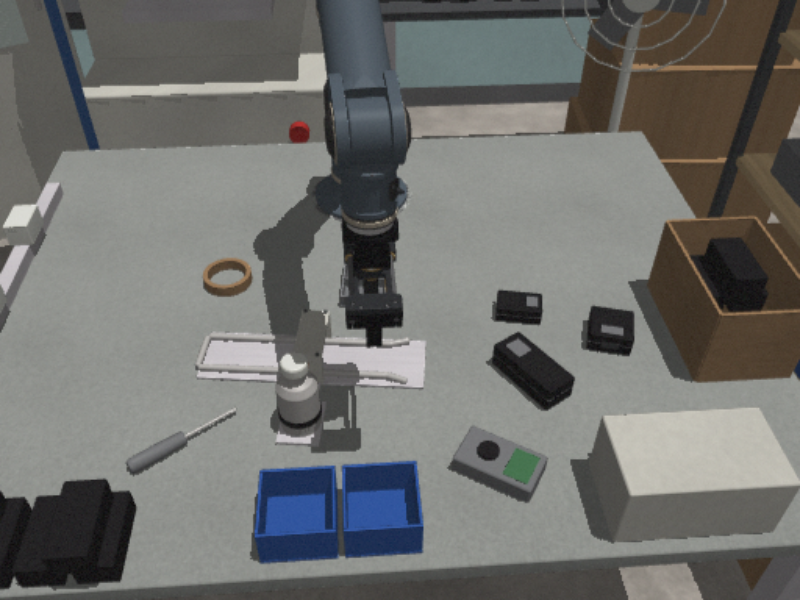

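View pics/side0.png

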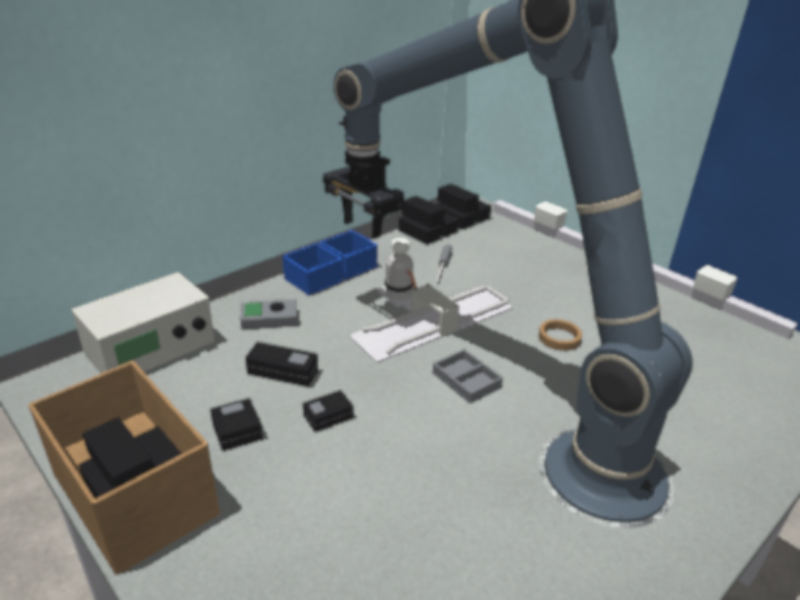

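```bash
cat > h.py <<'E'
import numpy as np, cv2
from plant import manip, viewer
def ray(c,uv,z):
    uv=np.atleast_2d(np.float64(uv)); K,T=c["K"],c["T"]
    d=np.c_[(uv-[K[0,2],K[1,2]])/[K[0,0],K[1,1]],np.ones(len(uv))]@T[:3,:3].T
    o=T[:3,3]; return (o+d*((z-o[2])/d[:,2])[:,None])[:,:2]
def proj(c,P):
    P=np.atleast_2d(P); T=c["T"]; q=(P-T[:3,3])@T[:3,:3]; q=q/q[:,2:]; return (q@c["K"].T)[:,:2]
E
python3 - <<'E'
from h import *
s=np.load("pics/scene0.npz"); d=np.load("pics/side0.npz"); im=s["color"]
a=cv2.resize(im[195:295,120:280],None,fx=5,fy=5,interpolation=cv2.INTER_CUBIC)[:, :800]
b=cv2.resize(im[180:265,305:415],None,fx=3.6,fy=3.6,interpolation=cv2.INTER_CUBIC)
cv2.imwrite("pics/tun.png",a)
for c,pt,n in((s,(341,236),"scene"),(d,(181,232),"side")):
    g=c["color"].max(2); m=(g<75).astype(np.uint8); m=cv2.morphologyEx(m,cv2.MORPH_CLOSE,np.ones((7,7)))
    k,l,st,_=cv2.connectedComponentsWithStats(m); i=l[pt[1],pt[0]]; print(n,st[i])
    ct=max(cv2.findContours((l==i).astype(np.uint8),0,2)[0],key=cv2.contourArea)
    h=cv2.approxPolyDP(cv2.convexHull(ct),2.0,True)[:,0]; print(h.tolist())
cv2.imwrite("pics/chg.png",np.hstack([cv2.resize(im[205:265,305:375],(400,343),interpolation=2),cv2.resize(d["color"][205:265,145:215],(400,343),interpolation=2)]))
E
```

```text
scene [ 311  186   57   77 2083]
[[319, 186], [346, 189], [367, 242], [365, 251], [350, 262], [344, 260], [311, 231]]
side [158 220  46  27 818]
[[158, 228], [164, 220], [202, 228], [203, 239], [198, 246], [161, 239], [158, 236]]
```

View pics/tun.png

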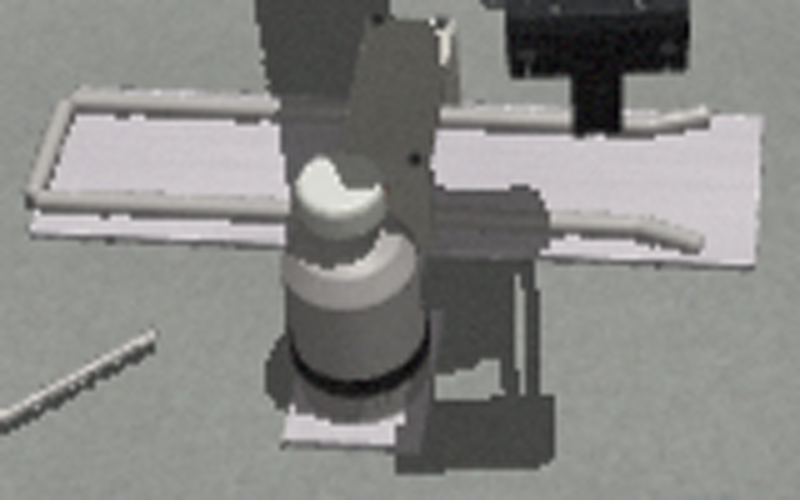

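View pics/chg.png

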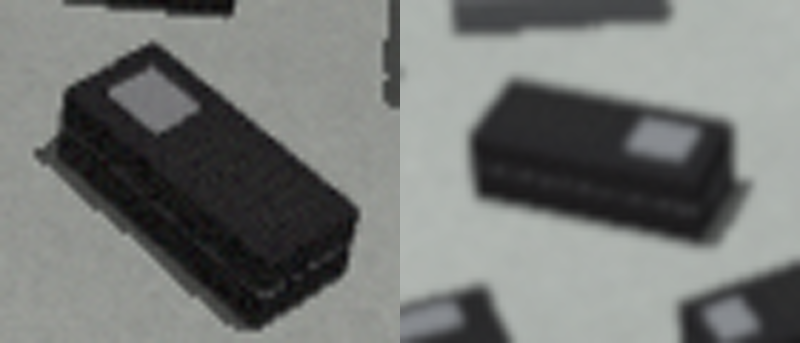

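Run:
```python
from h import *
s=np.load("pics/scene0.npz"); d=np.load("pics/side0.npz")
cr=lambda p,sc,o:(np.float64(p)+.5)/sc-.5+o
A=ray(s,cr([(65,93),(152,43),(357,210)],5.714,[305,205]),48)
B=ray(d,cr([(72,135),(112,80),(332,125)],5.714,[145,205]),48)
for P in(A,B):
    print(P.round(1).tolist(),"W",np.linalg.norm(P[1]-P[0]),"L",np.linalg.norm(P[2]-P[1]),"ang",np.degrees(np.arctan2(*(P[2]-P[1])[::-1])), "angW",np.degrees(np.arctan2(*(P[0]-P[1])[::-1])))
    print("centre",(P[0]+P[2])/2)
T=ray(s,cr([(763,117),(755,265),(30,235)],5,[120,195]),6)
print(T.round(1).tolist(),np.linalg.norm(T[1]-T[0]),np.linalg.norm(T[2]-T[1]),np.degrees(np.arctan2(*(T[1]-T[2])[::-1]))-90,"ctr",(T[0]+T[2])/2)
print("cap",ray(s,cr([(340,188)],5,[120,195]),151))
# guide bars: bright bar pixels' lines: edges at bar tops
print("bars",ray(s,cr([(85,100),(560,118),(50,200),(620,222)],5,[120,195]),15).round(1).tolist())
```

```text
[[565.4, 216.7], [534.2, 264.9], [649.9, 337.9]] W 57.47735613854347 L 136.83181886307324 ang 32.27545127594997 angW -57.03762976886099
centre [607.65083628 277.30330128]
[[644.2, 336.8], [674.2, 291.4], [558.0, 219.3]] W 54.463595235295955 L 136.77749850845692 ang -148.2030050238975 angW 123.44077072054714
centre [601.0889053  278.08309794]
[[503.9, 103.3], [616.8, 87.8], [567.6, -306.1]] 113.99338300880486 396.9481799510501 -7.1280124677521 ctr [ 535.71705235 -101.3742278 ]
cap [[ 683.45081273 -120.565251  ]]
bars [[472.3, -285.3], [505.7, -13.5], [550.5, -295.8], [588.6, 16.3]]
```

The scene and side views show the long charger at about (604, 278), its axis at 32°. The tunnel is at about (536, -101), turned -7.1°, with the loading end towards +y. The two views differ by a few mm, so I'll refine the lane with the wrist view.

```bash
cat >> h.py <<'E'
def fray(c,uv,z):
    uv=np.atleast_2d(np.float64(uv)); K,T=c["K"],c["T"]
    p=(uv-[K[0,2],K[1,2]])/[K[0,0],K[1,1]]; r=np.linalg.norm(p,axis=1)+1e-9
    d=np.c_[p*(np.sin(r)/r)[:,None],np.cos(r)]@T[:3,:3].T
    o=T[:3,3]; return (o+d*((z-o[2])/d[:,2])[:,None])[:,:2]
TC=np.array([535.7,-101.4]); TH=np.radians(-7.1)
def tun(P,c=TC,th=TH):
    R=np.array([[np.cos(th),-np.sin(th)],[np.sin(th),np.cos(th)]]); return (np.atleast_2d(P)-c)@R
def wor(P,c=TC,th=TH):
    R=np.array([[np.cos(th),-np.sin(th)],[np.sin(th),np.cos(th)]]); return np.atleast_2d(P)@R.T+c
def snap(n,f):
    c=viewer.capture(n); np.savez(f"pics/{f}.npz",**c); return c
def st():
    s=manip.state(); print("t",round(s["t"],2),"tcp",s["ee_pos"].round(1),"q",s["tool_rot"].round(4),"F",s["ft_force"].round(1),"w",round(s["width"],1)); return s
E
python3 - <<'E'
from h import *
c=snap("wrist","w0"); print(c["K"],c["T"].round(2).tolist())
cv2.imwrite("pics/w0.png",cv2.resize(c["color"],(800,600),interpolation=2))
E
```

```text
[[297.31863964   0.         249.27360012]
 [  0.         297.31863964 190.4196658 ]
 [  0.           0.           1.        ]] [[1.0, -0.0, -0.0, 675.34], [-0.0, -0.96, -0.29, 78.69], [-0.0, 0.29, -0.96, 384.2], [0.0, 0.0, 0.0, 1.0]]
```

View pics/w0.png

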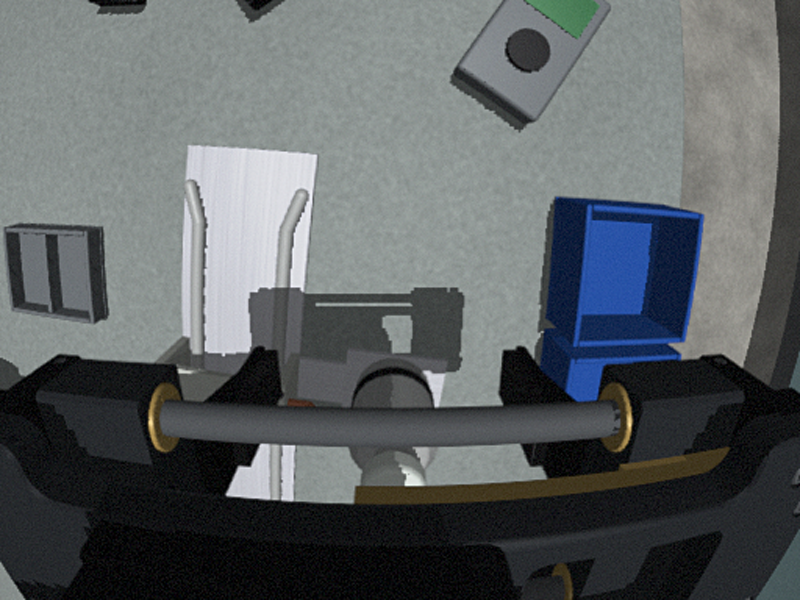

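Run:
```python
from h import *
c=np.load("pics/w0.npz"); f=lambda p:(np.float64(p)+.5)/1.5625-.5
P=fray(c,f([(187,146),(318,154),(182,350),(307,275)]),6); print("plate",P.round(1).tolist(),tun(P).round(1).tolist())
B=fray(c,f([(205,228),(203,350),(279,240),(274,345),(190,225),(190,350),(293,240),(288,345)]),13); print("bars",tun(B).round(1).tolist())
H=fray(c,f([(204,240),(204,345)]),13);
```

```text
plate [[501.8, 100.0], [616.9, 86.0], [477.0, -87.1], [604.6, -15.1]] [[-58.5, 195.7], [57.4, 196.0], [-60.0, 6.9], [57.7, 94.2]]
bars [[-33.6, 126.9], [-34.9, 13.9], [32.9, 123.0], [33.4, 29.0], [-48.0, 128.3], [-48.3, 11.8], [44.7, 124.2], [46.1, 30.8]]
```

Emit:
apply_moves(
  commands=[
    [[100,46,-12,0,0,0,8],[100,92,-23,0,0,0,16],[100,139,-35,0,0,0,24],[100,185,-46,0,0,0,32],[100,232,-58,0,0,0,40],[100,278,-70,0,0,0,48],[100,278,-70,0,0,0,56],[100,278,-70,40,0,0,57.8],[100,278,-70,60,0,0,57.8],[100,278,-70,60,0,0,57.8]],
  ],
)

```text
t: 1.15
ee_pos: [602.3, 277.1, 141.3]
tool_rot: [0.961, 0.278, -0.004, 0.001]
ft_force: [0.5, 0.1, -0.2]
width: 87.2
```

```bash
sed -i 's/^TC=.*;/TC=np.array([534.7,-103.8]);/' h.py
python3 - <<'E'
from h import *
st(); c=snap("wrist","w1"); print(c["T"].round(2).tolist())
cv2.imwrite("pics/w1.png",cv2.resize(c["color"],(800,600),interpolation=2))
E
```

```text
t 1.15 tcp [602.3 277.1 141.3] q [ 9.607e-01  2.776e-01 -3.800e-03  8.000e-04] F [ 0.5  0.1 -0.2] w 87.2
[[0.53, -0.81, -0.25, 671.34], [-0.85, -0.51, -0.16, 319.34], [-0.0, 0.3, -0.96, 320.61], [0.0, 0.0, 0.0, 1.0]]
```

View pics/w1.png

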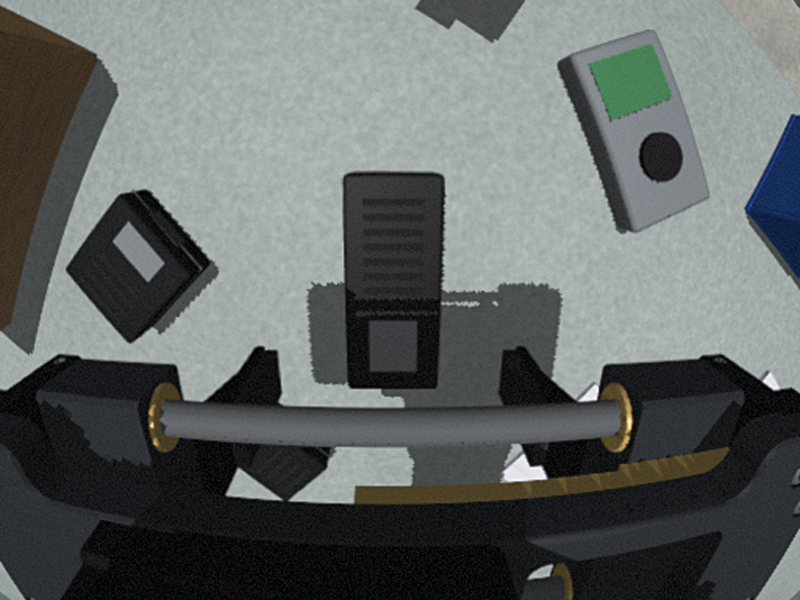

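The wrist view shows the charger's top face at corners (345,174), (444,175), (437,387) and (348,387), aligned with the jaws. The short charger is at (285,470) and the square one at (140,265).

Run:
```python
from h import *
from scipy.spatial.transform import Rotation as R
c=np.load("pics/w1.npz"); f=lambda p:(np.float64(p)+.5)/1.5625-.5
P=fray(c,f([(345,173),(444,174),(437,387),(348,387)]),48); C=P.mean(0); ax=(P[0]+P[1]-P[2]-P[3])/2
print(P.round(1).tolist(),C,np.linalg.norm(ax),np.linalg.norm(P[1]-P[0]),np.linalg.norm(P[3]-P[2]),np.degrees(np.arctan2(ax[1],ax[0])))
s=st(); r=R.from_quat(s["tool_rot"]).as_matrix(); print("toolx ang",np.degrees(np.arctan2(r[1,0],r[0,0])), "tool shift",np.r_[C-s["ee_pos"][:2],36-s["ee_pos"][2]]@r)
```

```text
[[650.3, 337.0], [680.6, 288.0], [564.1, 214.9], [532.6, 264.9]] [606.88658471 276.19443892] 137.77560169958522 57.651583543131444 59.09914447827952 31.7960093550335
t 1.2 tcp [603.9 277.7 143.6] q [ 9.607e-01  2.774e-01 -1.800e-03  4.000e-04] F [ 0.8 -0.1  1.6] w 87.2
toolx ang 32.21496981441556 tool shift [  2.1280677    2.84572172 107.56493357]
```

Emit:
apply_moves(
  commands=[
    [[100,0.5,1.5,40,0,0,0],[100,0.5,1.5,80,0,0,0],[100,0.5,1.5,108,0,0,0],[100,0.5,1.5,108,0,0,0],[0,0.5,1.5,108,0,0,0],[0,0.5,1.5,108,0,0,0],[0,0.5,1.5,108,0,0,0],[0,0.5,1.5,108,0,0,0],[0,0.5,1.5,108,0,0,0]],
  ],
)

```text
t: 2.1
ee_pos: [606.7, 277.3, 38.2]
tool_rot: [0.961, 0.277, 0.001, -0.0]
ft_force: [-0.4, 0.3, 0.0]
width: 54.8
```

Emit:
apply_moves(
  commands=[
    [[0,0,0,0,0,0,0],[0,0,0,0,0,0,0],[0,0,0,0,0,0,0]],
  ],
)

```text
t: 2.4
ee_pos: [606.2, 277.0, 37.1]
tool_rot: [0.961, 0.277, -0.0, 0.0]
ft_force: [-0.6, -0.3, -0.8]
width: 31.2
```

Width 31 mm is below the charger's 60 mm, so the fingers have not stopped on it. I'll look before doing anything else.

Run:
```python
from h import *
c=snap("wrist","w2"); e=snap("scene","s2"); d=snap("side","d2"); st()
a=cv2.resize(c["color"],(512,384))[:, :400]
b=cv2.resize(e["color"][160:280,270:400],(400,369),interpolation=2)[:300]
g=cv2.resize(d["color"][180:260,120:240],(400,267),interpolation=2)
cv2.imwrite("pics/c2.png",np.hstack([a[:384],cv2.resize(np.vstack([b[:300],g]),(290,384))]))
```

```text
t 2.55 tcp [606.2 277.   37.1] q [ 0.9608  0.2773 -0.      0.    ] F [ 0.3 -0.7 -0.2] w 19.0
```

View pics/c2.png

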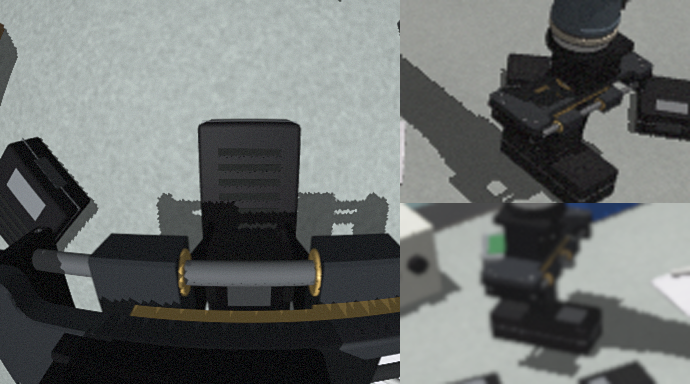

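Emit:
apply_moves(
  commands=[
    [[0,0,0,0,0,0,0],[0,0,0,0,0,0,0],[0,0,0,0,0,0,0],[0,0,0,0,0,0,0]],
  ],
)

```text
t: 2.95
ee_pos: [606.3, 277.0, 37.2]
tool_rot: [0.961, 0.277, 0.0, -0.0]
ft_force: [0.3, 0.7, -0.4]
width: 0.4
```

Run:
```python
from h import *
c=snap("wrist","w3"); st()
cv2.imwrite("pics/w3.png",cv2.resize(c["color"][140:300,120:380],(780,480),interpolation=2))
```

```text
t 3.0 tcp [606.3 277.   37.2] q [ 0.9608  0.2773  0.     -0.    ] F [-0.1 -0.  -0.1] w 0.5
```

View pics/w3.png

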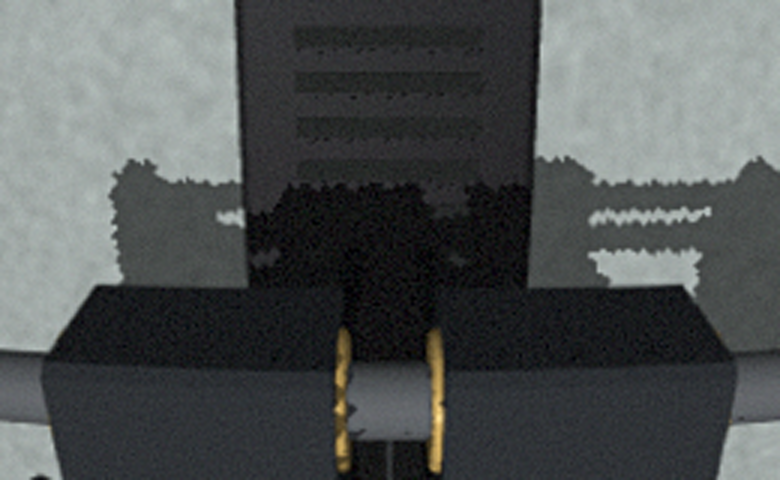

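The wrist view shows the fingers fully shut, apparently above an undisturbed charger, though the TCP reads z = 37. I'll check the height against the fixed cameras.

Run:
```python
from h import *
s=manip.state(); t=s["ee_pos"]; print(s["joint_pos"].round(3))
out=[]
for n,(x0,y0) in(("s2",(290,160)),("d2",(130,170))):
    e=np.load(f"pics/{n}.npz"); im=cv2.convertScaleAbs(e["color"],alpha=1.8,beta=15); k=4
    im=cv2.resize(im[y0:y0+110,x0:x0+98],None,fx=k,fy=k,interpolation=2)
    for dz,col in((0,(0,255,0)),(-19,(0,0,255)),(51,(255,255,0))):
        p=(proj(e,t+[0,0,dz])[0]-[x0,y0]+.5)*k; print(n,dz,p.round()); cv2.circle(im,tuple(int(v) for v in p),3,col,-1)
    out.append(im)
cv2.imwrite("pics/chk.png",np.hstack(out))
```

```text
[-0.545  0.624  0.076  1.701 -0.061  0.819 -1.45 ]
s2 0 [203. 295.]
s2 -19 [200. 314.]
s2 51 [212. 242.]
d2 0 [201. 238.]
d2 -19 [202. 257.]
d2 51 [197. 188.]
```

View pics/chk.png

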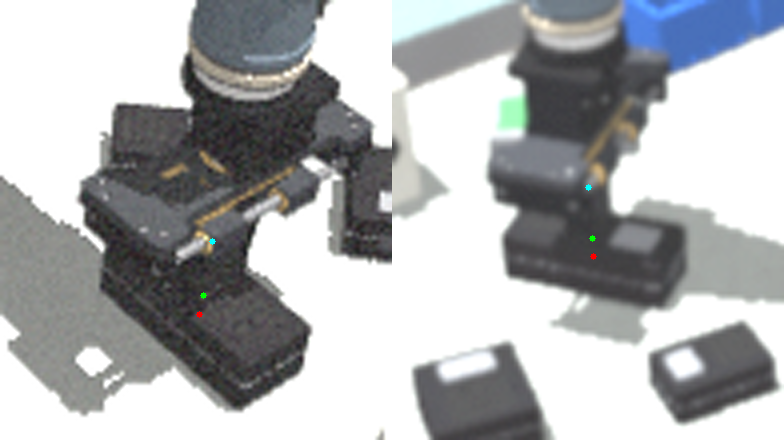

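The fingers hang above the charger top, so the real fingertips look higher than the TCP reading says. I'll check that from the first scene and wrist images.

Run:
```python
from h import *
s=np.load("pics/scene0.npz")
for p in((597,132),(600,75)):
    uv=(np.float64(p)+.5)/5-.5+[120,195]
    for X in(719,733):
        d=np.r_[(uv-s["K"][:2,2])/s["K"][0,0],1]@s["T"][:3,:3].T; o=s["T"][:3,3]; q=o+d*(X-o[0])/d[0]; print(p,X,q.round(1))
w=np.load("pics/w3.npz"); print(w["T"].round(2).tolist())
```

```text
(597, 132) 719 [719.    1.4 215.8]
(597, 132) 733 [733.    1.  229.8]
(600, 75) 719 [719.    3.4 251.1]
(600, 75) 733 [733.    2.9 264.4]
[[0.53, -0.81, -0.24, 674.05], [-0.85, -0.51, -0.15, 318.6], [0.0, 0.29, -0.96, 217.18], [0.0, 0.0, 0.0, 1.0]]
```

Emit:
apply_moves(
  commands=[
    [[0,0,0,2,0,0,0],[0,0,0,4,0,0,0],[0,0,0,4,0,0,0]],
  ],
)

```text
t: 3.3
ee_pos: [605.9, 276.9, 32.7]
tool_rot: [0.961, 0.277, -0.0, 0.0]
ft_force: [-0.2, -0.2, 0.9]
width: 0.8
```

Emit:
apply_moves(
  commands=[
    [[0,0,0,1.5,0,0,0],[0,0,0,1.5,0,0,0]],
  ],
)

```text
t: 3.5
ee_pos: [606.1, 277.0, 31.4]
tool_rot: [0.961, 0.277, -0.0, 0.0]
ft_force: [0.6, 0.3, 0.4]
width: 0.6
```

Emit:
apply_moves(
  commands=[
    [[0,0,0,1.5,0,0,0],[0,0,0,1.5,0,0,0]],
  ],
)

```text
t: 3.7
ee_pos: [606.3, 277.1, 31.1]
tool_rot: [0.961, 0.277, 0.0, -0.0]
ft_force: [-2.1, -0.4, 5.4]
width: 0.5
```

Emit:
apply_moves(
  commands=[
    [[0,0,0,1.5,0,0,0],[0,0,0,1.5,0,0,0]],
  ],
)

```text
t: 3.9
ee_pos: [606.4, 277.1, 31.1]
tool_rot: [0.961, 0.277, 0.0, -0.0]
ft_force: [-4.2, -1.9, 11.9]
width: 0.3
```

Contact came at a reading of z = 31.1 on the 48 mm top. The real fingertips are therefore 17 mm behind the reported TCP, and the true grasp height is the reading plus 36 mm. I'll correct all heights for this: raise, open, and descend to a reading of about 0.

Emit:
apply_moves(
  commands=[
    [[100,0,0,-15,0,0,0],[100,0,0,-15,0,0,0],[100,0,0,-15,0,0,0],[100,0,0,-15,0,0,0],[100,0,0,-15,0,0,0],[100,0,0,-15,0,0,0],[100,0,0,-15,0,0,0],[100,0,0,-15,0,0,0],[100,0,0,-15,0,0,0],[100,0,0,-15,0,0,0],[100,0,0,-15,0,0,0]],
  ],
)

```text
t: 5.0
ee_pos: [606.3, 277.1, 43.7]
tool_rot: [0.961, 0.277, 0.0, -0.0]
ft_force: [0.8, 0.4, 0.0]
width: 80.4
```

Run:
```python
from h import *
c=snap("wrist","w4"); st()
cv2.imwrite("pics/w4.png",cv2.resize(c["color"][100:300,120:380],(780,600),interpolation=2))
```

```text
t 5.05 tcp [606.2 277.1  43.7] q [ 0.9608  0.2773  0.     -0.    ] F [-0.3 -0.4  0.4] w 82.8
```

View pics/w4.png

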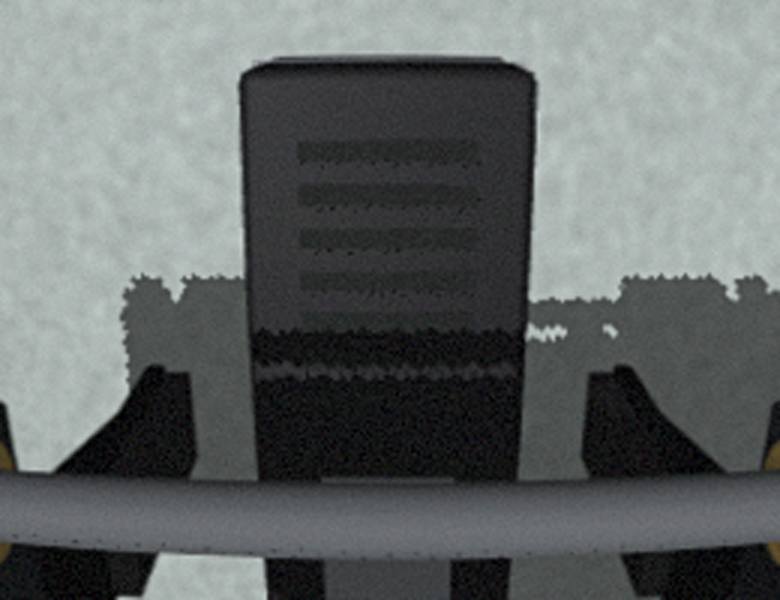

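The wrist view shows the open finger faces at x = 193 and 588 around the charger at 248 to 525, centred within 1 mm and undisturbed. Now descending by the corrected amount and gripping.

Emit:
apply_moves(
  commands=[
    [[100,0,0,20,0,0,0],[100,0,0,43,0,0,0],[100,0,0,43,0,0,0],[0,0,0,43,0,0,0],[0,0,0,43,0,0,0],[0,0,0,43,0,0,0],[0,0,0,43,0,0,0],[0,0,0,43,0,0,0],[0,0,0,43,0,0,0],[0,0,0,43,0,0,0],[0,0,0,43,0,0,0]],
  ],
)

```text
t: 6.15
ee_pos: [606.7, 277.4, 1.6]
tool_rot: [0.961, 0.277, 0.001, -0.0]
ft_force: [-1.6, 0.5, 5.7]
width: 60.0
```

Emit:
apply_moves(
  commands=[
    [[0,0,0,-15,0,0,0],[0,0,0,-40,0,0,0],[0,0,0,-80,0,0,0],[0,0,0,-80,0,0,0],[0,0,0,-80,0,0,0]],
  ],
)

```text
t: 6.65
ee_pos: [606.1, 276.9, 81.0]
tool_rot: [0.961, 0.277, 0.0, -0.0]
ft_force: [-0.1, -1.0, -4.7]
width: 59.7
```

```bash
cat >> h.py <<'E'
from scipy.spatial.transform import Rotation as R
def to(P,z):  # tunnel xy, reported z -> shift in tool axes
    s=st(); r=R.from_quat(s["tool_rot"]).as_matrix(); w=wor(P)[0]
    print("tool x ang",np.degrees(np.arctan2(r[1,0],r[0,0])).round(2),"now tun",tun(s["ee_pos"][:2])[0].round(1),"world goal",w.round(1),"shift",(np.r_[w,z]-s["ee_pos"]@np.eye(3)).round(1),"tool",((np.r_[w,z]-s["ee_pos"])@r).round(1))
E
python3 -c "
from h import *
to((0,105),60)"
```

```text
t 6.65 tcp [606.1 276.9  81. ] q [ 9.608e-01  2.773e-01  2.000e-04 -0.000e+00] F [-0.1 -1.  -4.7] w 59.7
tool x ang 32.2 now tun [ 23.8 386.6] world goal [5.477e+02 4.000e-01] shift [ -58.4 -276.5  -21. ] tool [-196.8  202.9   20.9]
```

Emit:
apply_moves(
  commands=[
    [[0,-22,23,0,0,0,-6],[0,-46,48,0,0,0,-13],[0,-74,76,0,0,0,-20],[0,-102,105,0,0,0,-27],[0,-130,134,0,0,0,-34],[0,-158,163,0,0,0,-41],[0,-184,190,0,0,0,-48],[0,-196.8,202.9,10,0,0,-50.7],[0,-196.8,202.9,21,0,0,-50.7],[0,-196.8,202.9,21,0,0,-50.7],[0,-196.8,202.9,21,0,0,-50.7]],
  ],
)

```text
t: 7.75
ee_pos: [547.0, 2.0, 58.5]
tool_rot: [0.749, 0.663, -0.001, -0.001]
ft_force: [-0.0, -1.1, -4.6]
width: 59.9
```

Run:
```python
from h import *
to((0,105),8)
c=snap("wrist","w5")
cv2.imwrite("pics/w5.png",cv2.resize(c["color"][0:300,56:456],(800,600),interpolation=2))
```

```text
t 7.75 tcp [547.    2.   58.5] q [ 7.490e-01  6.626e-01 -6.000e-04 -1.100e-03] F [-0.  -1.1 -4.6] w 59.9
tool x ang 82.99 now tun [ -0.8 106.5] world goal [5.477e+02 4.000e-01] shift [  0.6  -1.6 -50.5] tool [-1.6  1.  50.5]
```

View pics/w5.png

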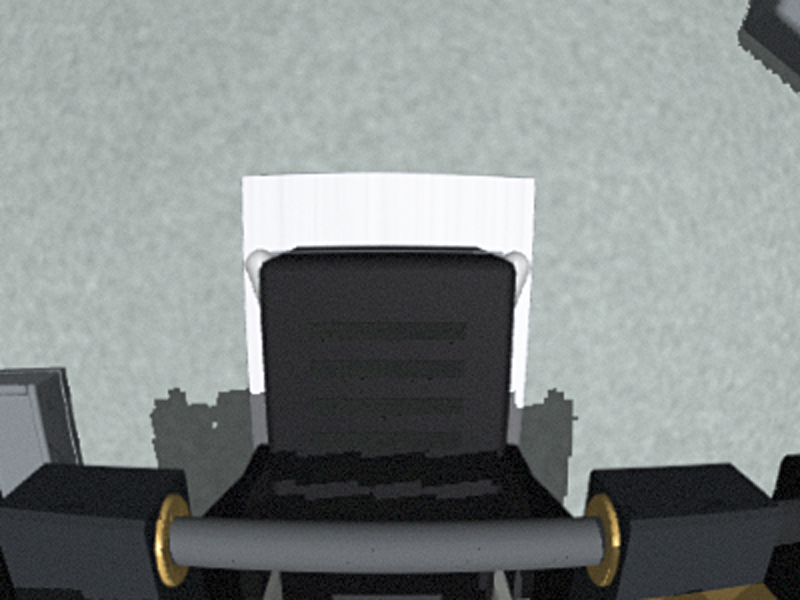

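The wrist view shows the charger top at columns 260 to 518, centred between the bar flares at 258 and 519 and on the plate at 243 to 535. So x is right, and I'm lowering it.

Emit:
apply_moves(
  commands=[
    [[0,-1,0.3,25,0,0,0],[0,-1,0.3,38,0,0,0],[0,-1,0.3,44,0,0,0],[0,-1,0.3,44,0,0,0]],
  ],
)

```text
t: 8.2
ee_pos: [547.4, 0.0, 14.9]
tool_rot: [0.749, 0.662, -0.001, -0.001]
ft_force: [0.1, 0.2, -5.1]
width: 59.9
```

Emit:
apply_moves(
  commands=[
    [[0,0,0,3,0,0,0],[0,0,0,5,0,0,0],[0,0,0,6,0,0,0],[0,0,0,6,0,0,0]],
  ],
)

```text
t: 8.6
ee_pos: [548.1, -0.6, 9.8]
tool_rot: [0.75, 0.662, 0.0, 0.0]
ft_force: [0.4, -0.1, -5.0]
width: 59.7
```

Emit:
apply_moves(
  commands=[
    [[0,0,0,1.5,0,0,0],[0,0,0,3,0,0,0],[0,0,0,3,0,0,0]],
  ],
)

```text
t: 8.9
ee_pos: [548.2, -0.6, 7.5]
tool_rot: [0.75, 0.662, 0.0, 0.0]
ft_force: [-2.9, -0.5, 4.1]
width: 59.6
```

Emit:
apply_moves(
  commands=[
    [[85,0,0,0,0,0,0],[85,0,0,0,0,0,0],[85,0,0,0,0,0,0],[85,0,0,0,0,0,0],[85,26,0,0,0,0,0],[85,52,0,0,0,0,0],[85,52,0,0,0,0,0],[0,52,0,0,0,0,0],[0,52,0,0,0,0,0],[0,52,0,0,0,0,0],[0,52,0,0,0,0,0],[0,52,0,0,0,0,0]],
  ],
)

```text
t: 10.1
ee_pos: [554.3, 49.7, 6.6]
tool_rot: [0.75, 0.661, -0.0, 0.0]
ft_force: [-0.7, -2.1, -0.3]
width: 59.5
```

Run:
```python
from h import *
to((-0.5,52),7.5)
c=snap("wrist","w6"); e=snap("scene","s6")
# charger far end row along centre column
g=c["color"].max(2)[:, 250].astype(int); print("w rows",[(i,g[i]) for i in range(60,190,3)])
```

```text
t 10.1 tcp [554.3  49.7   6.6] q [ 7.500e-01  6.615e-01 -4.000e-04  3.000e-04] F [-0.7 -2.1 -0.3] w 59.5
tool x ang 82.82 now tun [  0.5 154.8] world goal [540.6 -52.1] shift [ -13.7 -101.9    0.9] tool [-102.8   -0.9   -0.8]
w rows [(60, np.int64(158)), (63, np.int64(157)), (66, np.int64(154)), (69, np.int64(156)), (72, np.int64(159)), (75, np.int64(161)), (78, np.int64(159)), (81, np.int64(159)), (84, np.int64(163)), (87, np.int64(162)), (90, np.int64(163)), (93, np.int64(160)), (96, np.int64(153)), (99, np.int64(159)), (102, np.int64(156)), (105, np.int64(160)), (108, np.int64(164)), (111, np.int64(166)), (114, np.int64(166)), (117, np.int64(161)), (120, np.int64(157)), (123, np.int64(157)), (126, np.int64(164)), (129, np.int64(166)), (132, np.int64(166)), (135, np.int64(161)), (138, np.int64(166)), (141, np.int64(162)), (144, np.int64(164)), (147, np.int64(166)), (150, np.int64(168)), (153, np.int64(163)), (156, np.int64(161)), (159, np.int64(116)), (162, np.int64(233)), (165, np.int64(234)), (168, np.int64(230)), (171, np.int64(232)), (174, np.int64(232)), (177, np.int64(232)), (180, np.int64(230)), (183, np.int64(231)), (186, np.int64(231)), (189, np.int64(232))]
```

Run:
```python
from h import *
c=np.load("pics/w6.npz")
for col in(235,250,265):
    g=c["color"].max(2)[:,col].astype(int); r0=np.where(g[140:]>215)[0][0]+140; r1=np.where(g[r0+5:]<110)[0][0]+r0+5
    print(col,r0,r1,g[r1-2:r1+6],"plate end",tun(fray(c,(col,r0-.5),6)).round(1),"chg rear",tun(fray(c,(col,r1-.5),54)).round(1),tun(fray(c,(col,r1-.5),52)).round(1))
```

```text
235 161 204 [237 238  68  11  13  17  18  16] plate end [[ -7.5 198.4]] chg rear [[ -5.5 187.2]] [[ -5.6 186.5]]
250 161 204 [235 244  72   0  18   9   8  21] plate end [[  1.7 198.4]] chg rear [[  1.6 187.2]] [[  1.6 186.5]]
265 161 204 [234 184  53   4  14  20  21   5] plate end [[ 11.  198.4]] chg rear [[  8.7 187.2]] [[  8.8 186.4]]
```

Emit:
apply_moves(
  commands=[
    [[0,-8,0,0,0,0,0],[0,-17,0,0,0,0,0],[0,-26,0,0,0,0,0],[0,-35,0,0,0,0,0],[0,-44,0,0,0,0,0],[0,-52,0,0,0,0,0]],
  ],
)

```text
t: 10.8
ee_pos: [547.7, -1.7, 6.6]
tool_rot: [0.75, 0.662, -0.0, -0.0]
ft_force: [-0.2, 0.9, -2.1]
width: 59.7
```

Emit:
apply_moves(
  commands=[
    [[0,-9,0,0,0,0,0],[0,-18,0,0,0,0,0],[0,-27,0,0,0,0,0],[0,-36,0,0,0,0,0],[0,-44,0,0,0,0,0],[0,-50,0,0,0,0,0],[0,-50,0,0,0,0,0],[0,-50,0,0,0,0,0]],
  ],
)

```text
t: 11.6
ee_pos: [541.6, -50.8, 6.6]
tool_rot: [0.75, 0.662, -0.0, 0.0]
ft_force: [-0.2, -0.9, -2.0]
width: 59.8
```

```bash
sed -i 's/^TC=.*;/TC=np.array([534.5,-105.0]);/' h.py
python3 - <<'E'
from h import *
to((0,53),7.5)
c=snap("wrist","w7")
for col in(245,255):
    g=c["color"].max(2)[:,col].astype(int); r0=np.where(g[60:]>215)[0][0]+60; r1=np.where(g[r0+5:]<110)[0][0]+r0+5
    print(col,r0,r1,g[r1-2:r1+6],"plate end",tun(fray(c,(col,r0-.5),6)).round(1),"chg rear",tun(fray(c,(col,r1-.5),6)).round(1))
E
```

```text
t 11.6 tcp [541.6 -50.8   6.6] q [ 7.498e-01  6.617e-01 -3.000e-04  1.000e-04] F [-0.2 -0.9 -2. ] w 59.8
tool x ang 82.86 now tun [ 0.4 54.6] world goal [541.1 -52.4] shift [-0.6 -1.6  0.9] tool [-1.6 -0.4 -0.9]
245 60 204 [226 224  63  12   7  20  18  18] plate end [[ -1.3 160.2]] chg rear [[-1.7 70.2]]
255 60 204 [225 172  56   5  21  23   9  22] plate end [[  4.6 160.2]] chg rear [[ 4.8 70.2]]
```

Emit:
apply_moves(
  commands=[
    [[85,0,0,0,0,0,0],[85,0,0,0,0,0,0],[85,0,0,0,0,0,0],[85,0,0,0,0,0,0],[85,0,0,-30,0,0,0],[0,0,0,-75,0,0,0],[0,0,0,-120,0,0,0],[0,0,0,-165,0,0,0],[0,-18,48,-165,0,0,0],[0,-36,96,-165,0,0,0],[0,-54,145,-165,0,0,0],[0,-54,145,-165,0,0,0]],
  ],
)

```text
t: 12.85
ee_pos: [682.7, -125.7, 170.6]
tool_rot: [0.751, 0.66, 0.0, 0.002]
ft_force: [-1.6, -1.0, -1.3]
width: 26.0
```

Run:
```python
from h import *
to((146,0),134)
e=snap("scene","s7")
cv2.imwrite("pics/s7.png",np.vstack([cv2.resize(e["color"][190:290,120:280],(800,500),interpolation=2)]))
# expected charger top corners & ends in scene
for y in(-70,70,-25,25): print(y,proj(e,np.c_[wor([(-30,y),(30,y)]),[54,54]]).round(1).tolist())
```

```text
t 12.85 tcp [ 682.7 -125.7  170.6] q [7.509e-01 6.605e-01 1.000e-04 1.600e-03] F [-1.6 -1.  -1.3] w 26.0
tool x ang 82.67 now tun [149.6  -2.3] world goal [ 679.4 -123. ] shift [ -3.3   2.7 -36.6] tool [ 2.3 -3.7 36.6]
-70 [[174.8, 208.6], [170.9, 223.9]]
70 [[224.7, 210.5], [222.5, 225.9]]
-25 [[190.8, 209.2], [187.5, 224.5]]
25 [[208.6, 209.9], [205.9, 225.2]]
```

View pics/s7.png

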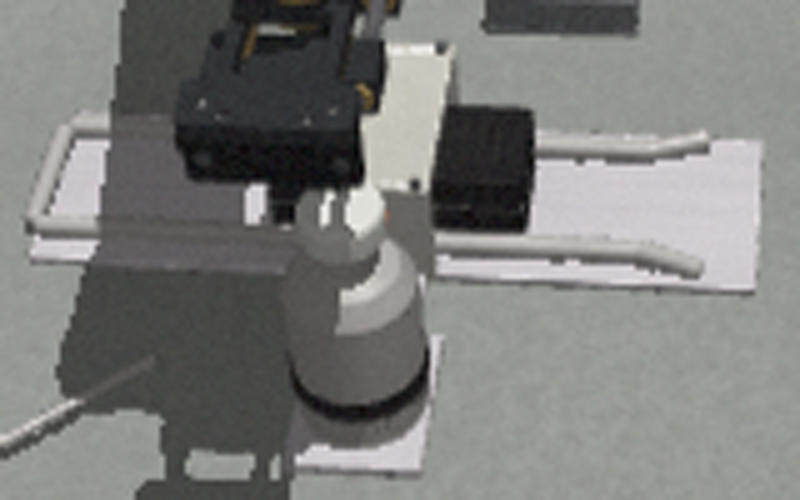

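The scene view shows the charger protruding from the right of the hood to column 535 (x5 crop), flat between the bars. The fingers are over the cap at (340,200). Closing the fingers and lowering onto the cap.

Emit:
apply_moves(
  commands=[
    [[0,2,-2,10,0,0,0],[0,2,-2,20,0,0,0],[0,2,-2,30,0,0,0],[0,2,-2,30,0,0,0],[0,2,-2,30,0,0,0]],
  ],
)

```text
t: 13.4
ee_pos: [676.8, -119.1, 141.5]
tool_rot: [0.749, 0.662, -0.0, -0.0]
ft_force: [0.3, 0.0, 0.8]
width: 0.5
```

Emit:
apply_moves(
  commands=[
    [[0,0,0,3,0,0,0],[0,0,0,6,0,0,0],[0,0,0,8,0,0,0],[0,0,0,8,0,0,0],[0,0,0,8,0,0,0]],
  ],
)

```text
t: 13.9
ee_pos: [677.3, -119.4, 134.0]
tool_rot: [0.75, 0.662, 0.0, 0.0]
ft_force: [-0.6, 0.1, 1.1]
width: 0.4
```

Emit:
apply_moves(
  commands=[
    [[0,0,0,-4,0,0,0],[0,-3,3,-4,0,0,0],[0,-3,3,0,0,0,0],[0,-3,3,3,0,0,0],[0,-3,3,6,0,0,0],[0,-3,3,6,0,0,0],[0,-3,3,6,0,0,0]],
  ],
)

```text
t: 14.6
ee_pos: [680.6, -123.5, 128.4]
tool_rot: [0.75, 0.662, 0.0, 0.001]
ft_force: [0.5, -2.2, 4.8]
width: 0.4
```

Emit:
apply_moves(
  commands=[
    [[0,0,0,3,0,0,0],[0,0,0,5,0,0,0],[0,0,0,6,0,0,0],[0,0,0,6,0,0,0]],
  ],
)

```text
t: 15.0
ee_pos: [680.7, -123.6, 124.0]
tool_rot: [0.75, 0.662, 0.001, 0.001]
ft_force: [-1.2, -2.3, 11.5]
width: 0.6
```

Cap at the bottom of its stroke: 10 mm of travel and 11.5 N, above the 7 N spring. Releasing it straight up and moving over the far end.

Emit:
apply_moves(
  commands=[
    [[0,0,0,-10,0,0,0],[0,0,0,-25,0,0,0],[0,0,0,-50,0,0,0],[0,0,0,-50,0,0,0],[90,-18,-48,-50,0,0,0],[90,-36,-96,-50,0,0,0],[90,-53,-146,-50,0,0,0],[90,-53,-146,-50,0,0,0],[90,-53,-146,-50,0,0,0],[90,-53,-146,-50,0,0,0]],
  ],
)

```text
t: 16.0
ee_pos: [529.6, -156.4, 171.7]
tool_rot: [0.749, 0.662, 0.001, 0.0]
ft_force: [0.2, 0.3, -0.5]
width: 40.4
```

Run:
```python
from h import *
to((0,-53),8)
e=snap("scene","s8"); d=snap("side","d8")
f=lambda p,o=(120,190):(np.float64(p)+.5)/5-.5+o
print("hood right roof",tun(ray(e,f([(455,45),(435,187)]),73)).round(1).tolist(),"chg right top",tun(ray(e,f([(536,112),(526,205)]),54)).round(1).tolist())
# side view: dark runs along the charger's near top edge line (tunnel x=-30,z=50) and plate-level refs
for n,c,x,z in(("scene",e,28,40),("scene",e,0,54),("side",d,-28,40),("side",d,0,54)):
    ys=np.arange(-110,111,4.); uv=proj(c,np.c_[wor(np.c_[np.full(len(ys),x),ys]),np.full(len(ys),z)])
    g=c["color"].max(2); print(n,x,z,[(int(y),int(g[int(round(v)),int(round(u))])) for y,(u,v) in zip(ys,uv)])
```

```text
t 16.0 tcp [ 529.6 -156.4  171.7] q [7.492e-01 6.624e-01 6.000e-04 0.000e+00] F [ 0.2  0.3 -0.5] w 40.4
tool x ang 82.96 now tun [  1.5 -51.7] world goal [ 527.9 -157.6] shift [  -1.7   -1.1 -163.7] tool [ -1.5  -1.7 163.7]
hood right roof [[-56.0, 28.5], [54.8, 31.3]] chg right top [[-24.3, 76.4], [47.1, 77.9]]
scene 28 40 [(-110, 91), (-106, 95), (-102, 89), (-98, 89), (-94, 90), (-90, 91), (-86, 93), (-82, 91), (-78, 198), (-74, 101), (-70, 94), (-66, 108), (-62, 26), (-58, 26), (-54, 23), (-50, 12), (-46, 32), (-42, 166), (-38, 219), (-34, 218), (-30, 220), (-26, 218), (-22, 218), (-18, 218), (-14, 219), (-10, 220), (-6, 208), (-2, 124), (2, 114), (6, 122), (10, 142), (14, 110), (18, 156), (22, 123), (26, 30), (30, 19), (34, 23), (38, 24), (42, 25), (46, 18), (50, 26), (54, 24), (58, 19), (62, 29), (66, 19), (70, 20), (74, 28), (78, 152), (82, 199), (86, 197), (90, 200), (94, 197), (98, 200), (102, 199), (106, 201), (110, 200)]
scene 0 54 [(-110, 91), (-106, 89), (-102, 91), (-98, 94), (-94, 89), (-90, 90), (-86, 93), (-82, 90), (-78, 90), (-74, 90), (-70, 89), (-66, 89), (-62, 3
[... 1034 characters left out ...]
 30), (90, 30), (94, 39), (98, 128), (102, 176), (106, 211), (110, 223)]
side 0 54 [(-110, 175), (-106, 162), (-102, 136), (-98, 133), (-94, 133), (-90, 126), (-86, 95), (-82, 88), (-78, 87), (-74, 90), (-70, 86), (-66, 75), (-62, 62), (-58, 77), (-54, 98), (-50, 98), (-46, 146), (-42, 169), (-38, 192), (-34, 218), (-30, 220), (-26, 220), (-22, 220), (-18, 220), (-14, 219), (-10, 219), (-6, 219), (-2, 220), (2, 220), (6, 215), (10, 196), (14, 122), (18, 88), (22, 60), (26, 43), (30, 44), (34, 44), (38, 43), (42, 44), (46, 44), (50, 45), (54, 44), (58, 44), (62, 44), (66, 41), (70, 41), (74, 40), (78, 32), (82, 29), (86, 33), (90, 76), (94, 132), (98, 167), (102, 182), (106, 178), (110, 190)]
```

Scene rows put the charger from -65 to +76 and the hood edge at +29 (true +25). With that 4 to 5 mm bias removed, the charger is centred under the hood to about 1 mm. Now gripping the far end, a little higher for clearance over the hood.

Emit:
apply_moves(
  commands=[
    [[90,-1.5,-1.7,30,0,0,0],[90,-1.5,-1.7,60,0,0,0],[90,-1.5,-1.7,80,0,0,0],[90,-1.5,-1.7,90,0,0,0],[90,-1.5,-1.7,90,0,0,0],[90,-1.5,-1.7,100,0,0,0],[90,-1.5,-1.7,110,0,0,0],[90,-1.5,-1.7,110,0,0,0]],
  ],
)

```text
t: 16.9
ee_pos: [526.0, -158.4, 60.7]
tool_rot: [0.75, 0.662, -0.0, -0.001]
ft_force: [0.1, 0.5, -0.8]
width: 78.7
```

Emit:
apply_moves(
  commands=[
    [[90,0,0,10,0,0,0],[90,0,0,20,0,0,0],[90,0,0,30,0,0,0],[90,0,0,30,0,0,0]],
  ],
)

```text
t: 17.3
ee_pos: [525.3, -158.3, 29.9]
tool_rot: [0.75, 0.662, -0.001, -0.001]
ft_force: [0.4, 0.7, 0.8]
width: 78.5
```

Emit:
apply_moves(
  commands=[
    [[90,0,2.5,6,0,0,0],[90,0,2.5,16,0,0,0],[90,0,2.5,16,0,0,0]],
  ],
)

```text
t: 17.6
ee_pos: [528.3, -158.7, 14.3]
tool_rot: [0.749, 0.662, -0.001, -0.001]
ft_force: [-0.7, -1.0, 0.1]
width: 78.1
```

Emit:
apply_moves(
  commands=[
    [[0,0,0,0,0,0,0],[0,0,0,0,0,0,0],[0,0,0,0,0,0,0],[0,0,0,0,0,0,0],[0,0,0,0,0,0,0],[0,0,0,0,0,0,0]],
  ],
)

```text
t: 18.2
ee_pos: [528.5, -158.9, 15.9]
tool_rot: [0.75, 0.662, -0.0, -0.0]
ft_force: [-3.1, 0.5, 4.6]
width: 59.8
```

Emit:
apply_moves(
  commands=[
    [[0,-8,0,0,0,0,0],[0,-18,0,0,0,0,0],[0,-29,0,0,0,0,0],[0,-40,0,0,0,0,0],[0,-51,0,0,0,0,0],[0,-62,0,0,0,0,0],[0,-73,0,0,0,0,0],[0,-84,0,0,0,0,0],[0,-95,0,0,0,0,0],[0,-106,0,0,0,0,0],[0,-114,0,0,0,0,0],[0,-114,0,0,0,0,0]],
  ],
)

```text
t: 19.4
ee_pos: [514.1, -270.1, 15.9]
tool_rot: [0.749, 0.662, 0.0, -0.002]
ft_force: [-5.0, 5.0, 8.3]
width: 59.8
```

Emit:
apply_moves(
  commands=[
    [[0,-3,0,0,0,0,0],[0,-6,0,0,0,0,0],[0,-8,0,0,0,0,0],[0,-8,0,0,0,0,0]],
  ],
)

```text
t: 19.8
ee_pos: [513.3, -275.8, 15.9]
tool_rot: [0.749, 0.663, 0.001, -0.003]
ft_force: [-4.9, 8.1, 10.1]
width: 60.0
```

Emit:
apply_moves(
  commands=[
    [[0,-2,0,-1,0,0,0],[0,-4,0,-1,0,0,0],[0,-4,0,-1,0,0,0]],
  ],
)

```text
t: 20.1
ee_pos: [512.3, -283.1, 16.0]
tool_rot: [0.749, 0.662, -0.0, -0.002]
ft_force: [-3.5, 3.7, 0.3]
width: 59.8
```

Emit:
apply_moves(
  commands=[
    [[0,-2,0,0,0,0,0],[0,-3,0,0,0,0,0],[0,-3,0,0,0,0,0]],
  ],
)

```text
t: 20.4
ee_pos: [512.2, -284.6, 16.0]
tool_rot: [0.75, 0.662, 0.0, -0.002]
ft_force: [-2.8, 6.9, 1.4]
width: 59.7
```

Emit:
apply_moves(
  commands=[
    [[0,-1,0,0,0,0,0],[0,-2,0,0,0,0,0],[0,-2,0,0,0,0,0],[0,-2,0,0,0,0,0]],
  ],
)

```text
t: 20.8
ee_pos: [512.1, -284.7, 16.0]
tool_rot: [0.749, 0.662, 0.001, -0.003]
ft_force: [-3.8, 10.2, 3.3]
width: 59.8
```

Emit:
apply_moves(
  commands=[
    [[0,-1,0,0,0,0,0],[0,-2,0,0,0,0,0],[0,-2,0,0,0,0,0],[0,-2,0,0,0,0,0]],
  ],
)

```text
t: 21.2
ee_pos: [512.1, -284.9, 16.0]
tool_rot: [0.749, 0.662, 0.001, -0.004]
ft_force: [-4.0, 13.5, 5.7]
width: 59.8
```

The charger is solid against the stop: no travel over 4 mm of command while the force rose from 7 to 13.5 N. Relaxing most of that push, then releasing and lifting away.

Emit:
apply_moves(
  commands=[
    [[0,3,0,0,0,0,0],[0,3,0,0,0,0,0],[85,3,0,0,0,0,0],[85,3,0,0,0,0,0],[85,3,0,0,0,0,0],[85,3,0,0,0,0,0],[85,3,0,-20,0,0,0],[85,3,0,-60,0,0,0],[85,3,0,-100,0,0,0],[85,3,0,-140,0,0,0],[85,3,0,-180,0,0,0],[85,3,0,-180,0,0,0]],
  ],
)

```text
t: 22.4
ee_pos: [516.9, -290.2, 203.4]
tool_rot: [0.75, 0.662, 0.003, 0.006]
ft_force: [1.0, -0.4, -0.6]
width: 73.8
```

Run:
```python
from h import *
st(); e=snap("scene","s9"); c=snap("wrist","w9")
for n,x,z in(("scene",28,40),("scene",0,54)):
    ys=np.arange(-215,-30,3.); uv=proj(e,np.c_[wor(np.c_[np.full(len(ys),x),ys]),np.full(len(ys),z)])
    g=e["color"].max(2); print(n,x,z,[(int(y),int(g[int(round(v)),int(round(u))])) for y,(u,v) in zip(ys,uv)])
g=e["color"].max(2)[195:262,120:200]; m=(g<60).astype(np.uint8)
ct=max(cv2.findContours(m,0,2)[0],key=cv2.contourArea); print((cv2.approxPolyDP(cv2.convexHull(ct),1.5,True)[:,0]+[120,195]).tolist())
print("expected top corners",proj(e,np.c_[wor([(-30,-195),(30,-195),(30,-55),(-30,-55)]),[54]*4]).round(1).tolist())
print("stop top", proj(e,np.c_[wor([(-33,-195),(33,-195)]),[18]*2]).round(1).tolist())
```

```text
t 22.4 tcp [ 516.9 -290.2  203.4] q [0.7498 0.6617 0.0025 0.0063] F [ 1.  -0.4 -0.6] w 73.8
scene 28 40 [(-215, 68), (-212, 145), (-209, 140), (-206, 78), (-203, 71), (-200, 152), (-197, 149), (-194, 113), (-191, 35), (-188, 29), (-185, 26), (-182, 25), (-179, 26), (-176, 20), (-173, 25), (-170, 24), (-167, 18), (-164, 24), (-161, 26), (-158, 27), (-155, 27), (-152, 27), (-149, 27), (-146, 22), (-143, 29), (-140, 25), (-137, 27), (-134, 24), (-131, 22), (-128, 21), (-125, 27), (-122, 27), (-119, 25), (-116, 26), (-113, 23), (-110, 28), (-107, 20), (-104, 19), (-101, 30), (-98, 28), (-95, 27), (-92, 23), (-89, 26), (-86, 25), (-83, 26), (-80, 31), (-77, 22), (-74, 29), (-71, 26), (-68, 24), (-65, 18), (-62, 30), (-59, 23), (-56, 31), (-53, 20), (-50, 29), (-47, 27), (-44, 103), (-41, 209), (-38, 222), (-35, 220), (-32, 221)]
scene 0 54 [(-215, 71), (-212, 70), (-209, 71), (-206, 71), (-203, 69), (-200, 71), (-197, 69), (-194, 119), (-191, 145), (-188, 52), (-185, 40), (-182, 39), (-179, 98), (-176, 123), (-173, 119), (-170, 122), (-167, 120), (-164, 118), (-161, 123), (-158, 124), (-155, 124), (-152, 122), (-149, 121), (-146, 118), (-143, 61), (-140, 44), (-137, 39), (-134, 42), (-131, 35), (-128, 36), (-125, 32), (-122, 41), (-119, 40), (-116, 40), (-113, 42), (-110, 38), (-107, 36), (-104, 37), (-101, 44), (-98, 41), (-95, 43), (-92, 38), (-89, 41), (-86, 41), (-83, 37), (-80, 39), (-77, 41), (-74, 39), (-71, 43), (-68, 37), (-65, 34), (-62, 36), (-59, 33), (-56, 42), (-53, 38), (-50, 26), (-47, 46), (-44, 143), (-41, 187), (-38, 164), (-35, 165), (-32, 169)]
[[131, 209], [180, 210], [182, 221], [178, 233], [129, 231], [128, 220]]
expected top corners [[130.6, 206.9], [125.2, 222.1], [176.4, 224.1], [180.2, 208.8]]
stop top [[133.0, 215.3], [127.3, 232.0]]
```

The scene rows agree with home at the stop end, but the rear end is blurred there, perhaps by shadow. The wrist frame should hold the whole charger, so I'll measure it there.

Run:
```python
from h import *
c=np.load("pics/w9.npz"); K,T=c["K"],c["T"]
def fp(P):
    q=(P-T[:3,3])@T[:3,:3]; r=np.linalg.norm(q[:,:2],axis=1)+1e-9; a=np.arctan2(r,q[:,2])
    return q[:,:2]/r[:,None]*a[:,None]*K[0,0]+K[:2,2]
g=c["color"].max(2); ys=np.arange(-215,-30,2.)
for x,z in((0,54),(-15,54),(15,54),(27,54)):
    uv=fp(np.c_[wor(np.c_[np.full(len(ys),x),ys]),np.full(len(ys),z)])
    v=[(int(y),int(g[int(round(b)),int(round(a))])) for y,(a,b) in zip(ys,uv) if 0<=b<383]
    print(x,v[:14],"...",v[-24:]); print(uv[[0,-1]].round())
for y in(-150,-110,-80):
    xs=np.arange(-50,51,2.); uv=fp(np.c_[wor(np.c_[xs,np.full(len(xs),y)]),np.full(len(xs),54)])
    d=[x for x,(a,b) in zip(xs,uv) if b>=0 and g[int(round(b)),int(round(a))]<70]; print("width at",y,d[:1],d[-1:])
st()
```

```text
0 [(-215, 69), (-213, 116), (-211, 114), (-209, 71), (-207, 63), (-205, 74), (-203, 118), (-201, 161), (-199, 154), (-197, 158), (-195, 131), (-193, 51), (-191, 39), (-189, 36)] ... [(-77, 64), (-75, 66), (-73, 54), (-71, 30), (-69, 58), (-67, 69), (-65, 68), (-63, 69), (-61, 68), (-59, 68), (-57, 41), (-55, 231), (-53, 235), (-51, 224), (-49, 229), (-47, 161), (-45, 101), (-43, 99), (-41, 98), (-39, 98), (-37, 103), (-35, 101), (-33, 100), (-31, 96)]
[[245. 198.]
 [244.  35.]]
-15 [(-215, 70), (-213, 139), (-211, 137), (-209, 80), (-207, 64), (-205, 67), (-203, 103), (-201, 163), (-199, 160), (-197, 155), (-195, 131), (-193, 38), (-191, 36), (-189, 33)] ... [(-77, 60), (-75, 61), (-73, 48), (-71, 29), (-69, 54), (-67, 67), (-65, 67), (-63, 65), (-61, 61), (-59, 65), (-57, 35), (-55, 72), (-53, 229), (-51, 221), (-49, 228), (-47, 125), (-45, 92), (-43, 96), (-41, 95), (-39, 101), (-37, 104), (-35, 98), (-33, 97), (-31, 97)]
[[232. 198.]
 [230.  35.]]
15 [(-215, 76), (-213, 116), (-211, 105), (-209, 67), (-207, 67), (-205, 75), (-203, 162), (-201, 161), (-199, 157), (-197, 157), (-195
[... 386 characters left out ...]
 (-209, 75), (-207, 73), (-205, 68), (-203, 71), (-201, 75), (-199, 74), (-197, 169), (-195, 139), (-193, 63), (-191, 38), (-189, 33)] ... [(-77, 66), (-75, 69), (-73, 63), (-71, 67), (-69, 63), (-67, 66), (-65, 73), (-63, 73), (-61, 74), (-59, 69), (-57, 45), (-55, 57), (-53, 176), (-51, 235), (-49, 238), (-47, 112), (-45, 95), (-43, 100), (-41, 99), (-39, 98), (-37, 103), (-35, 105), (-33, 99), (-31, 105)]
[[268. 198.]
 [269.  36.]]
width at -150 [np.float64(-28.0)] [np.float64(28.0)]
width at -110 [np.float64(-28.0)] [np.float64(28.0)]
width at -80 [np.float64(-28.0)] [np.float64(28.0)]
t 22.5 tcp [ 513.6 -288.6  197.9] q [7.497e-01 6.618e-01 5.000e-04 1.500e-03] F [ 0.4  0.4 -0.3] w 74.1
```

The wrist frame puts the charger top from y = -194 to -56, centre -125.0, squarely in the lane and against the stop. One last check that the bystanders are unmoved and the cap is up, then hand in.

Run:
```python
from h import *
e=snap("scene","s10")["color"]; a=np.load("pics/scene0.npz")["color"]
for n,(x0,y0,x1,y1) in dict(tape=(128,163,162,190),driver=(80,260,152,302),meter=(288,272,352,320),short=(314,184,350,208),square=(372,194,410,228)).items():
    print(n,"changed px",int((cv2.absdiff(e,a)[y0:y1,x0:x1].max(2)>60).sum()))
f=lambda i:int(np.where(i[215:245,195].max(1)>0)[0].size)
d=cv2.absdiff(e,np.load("pics/s8.npz")["color"])[222:240,180:196].max(2); print("cap region diff vs after press, mean",d.mean().round(1))
for k in(e,a): print("cap col 186 rows 220-245",k[220:246,186].max(1).tolist())
st(); manip.job_done()
```

```text
tape changed px 194
driver changed px 0
meter changed px 0
short changed px 0
square changed px 0
cap region diff vs after press, mean 16.1
cap col 186 rows 220-245 [206, 203, 203, 202, 203, 201, 220, 222, 221, 222, 222, 221, 222, 221, 222, 222, 222, 196, 157, 115, 112, 109, 100, 83, 83, 85]
cap col 186 rows 220-245 [95, 91, 90, 90, 92, 95, 103, 132, 220, 220, 219, 220, 219, 219, 220, 221, 222, 195, 154, 112, 111, 108, 98, 84, 83, 84]
t 22.55 tcp [ 512.7 -288.1  196.3] q [ 7.496e-01  6.618e-01 -1.000e-04 -0.000e+00] F [ 0.4 -0.5 -0.3] w 73.9
the job is handed in; nothing more can be done
```

I handed the job in at 22.6 s. The charger went in, the cap was pressed and let up, and the charger was drawn out to the end stop, all in the order asked.

**What I did:**
- **Laying and centring:** I laid the long charger between the bars at the loading end and pushed it under the hood. The wrist camera put it within about 1 mm of centred, and the scene camera agreed to about 1–2 mm once its roughly 4 mm bias was removed.
- **Cap:** I released the charger and pressed the cap straight down about 10 mm, where the force read 11.5 N against 7 N at the bottom of the stroke. I then lifted clear.
- **Drawing out:** I gripped the charger's far end and drew it to the end stop. It stopped moving there as the force rose from 7 to 13.5 N. I then released it and raised the arm.

**Last checks:**
- **Charger home:** the wrist camera shows the charger's top from tunnel y = -194 to -56 mm. Its centre is at -125 mm, which is home, and it sits square in the lane.
- **Cap up:** the lower edge of the cap is at the same image rows as at the start.
- **Bystanders:** the driver, meter, short charger and square charger show no image change.

**What disagreed or failed:**
- **First grasp:** it closed on air above the charger. The real fingertips turned out to be 17 mm behind the reported TCP, not 19 mm ahead. I found this by touching the charger's top lightly (about 12 N) and corrected all later heights.
- **Scene camera:** its rows put the charger's rear end about 4 mm short of home. I took that as shadow and bias, since the wrist camera and the contact with the stop both said home.
- **Tape roll:** its image region changed by 194 pixels. The arm never went near it, so this is probably the arm's shadow, but I did not check it further.

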